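# Back off a ratchet clamp and take out the block

### The job

The bored steel block is held in the ratchet clamp. Press the thumb screw on the pawl's tail down gently (never more than about 15 N) and keep it down until the sliding jaw has run fully back. Then lift the block out and stand it upright in the middle of the black steel plate, leaving the other things where they are.

Things in the scene. Friction and masses are not known exactly. Their poses are not given: they have to be found in the camera images.
- clamp: Bare steel ratchet clamp, fixed. Origin: on the bench under the middle of the clamped block; z up. Base plate 70 (x) by 226 mm (y -50 to +176), 10 mm thick. Along +y: fixed jaw (y -41 to -25, top z 40 mm), block (to +25), sliding jaw with sprung face (+25 to +51, 50 mm wide, top z 41), ratchet wheel, pawl.
- wheel_axle (a point): Axle of the toothed ratchet wheel (48 mm diameter, turns about the clamp's x), at y = 88 mm, z = 36 mm in the clamp's frame. It is geared to the sliding jaw. Two upright cheek plates flank it (y 83 to 129, outer faces at x = +-30 mm, tops at z = 62 mm).
- pawl: Dark steel rocker bar 92 by 12 mm over the wheel. Origin: its pivot pin, y = 122, z = 58 mm in the clamp's frame; axes as the clamp's at rest. It turns about x. A spring holds its nose down in the wheel's teeth. Top at z = 70 mm up to y = 134; beyond, the tail is cranked down and carries the screw. Over 15 N from the robot bends it. Let go too soon, it drops into the next tooth and the jaw stops.
- stop_foot (a point): Point on the base plate (10 mm above the bench) straight below the thumb screw on the pawl's tail: x = 0, y = 164 mm in the clamp's frame. The knurled round screw is 20 mm wide; its flat top is 59 to 74 mm above the bench: it is screwed out by an unmeasured amount that differs each time, so find it by touch. Pressing does not turn or sink it in the tail.
- jaw (a joint): Sliding jaw, m: 0 = closed on the block, 0.022 = fully back (to the clamp's +y). A spring drives it back against a damper, in about 2 to 3 s, while the pawl is held off: the screw needs about 3 N to start moving and 5 to 8 N to free the wheel, about 4 mm down; about 6 mm down the tail meets a hard stop and the force shoots up.
- block: Grey steel block with a bore, 43 (x) by 50 (y) by 51 mm (z), about 0.3 kg, standing on the clamp's base plate 10 mm above the bench, its axes along the clamp's. Origin: middle of its underside, z up. Its two x faces are free, to be gripped from above across 42 mm; the jaws hold the y faces.
- plate_top (a point): Middle of the upper face, 8 mm above the bench, of the flat black steel plate, 60 (x) by 79 (y) by 8 mm, fixed to the bench on the robot's left of the clamp.
- spring: Loose bystander: coil spring, 24 mm thick, 63 mm long, lying at the back. Not to be moved.
- bearing: Loose bystander: ball bearing lying flat, 52 mm wide, 15 mm tall, on the near side. Not to be moved.
There are look-alikes about, which are no part of the job. What is shaped like the block but purple is not meant.

How it is judged:
By the outcome, as a careful person would: the job done as asked, in the order asked, and still so for the second after the job is handed in, with the robot touching nothing.
It also fails if it takes over 51 s, if anything falls off the work surface, if the arm or the gripper's body presses on something with over 40 N, if the wrist force passes 120 N, or if a joint passes its speed limit or range.

### The arm

A 6-joint arm with a two-finger parallel gripper is mounted at the origin on the work surface; the furniture and walls round the work are solid. World frame = base frame: x ahead of the robot, y to its left, z up, the work surface at z = 0. Lengths are in m, angles in rad, forces in N, time in s.
With the tool pointing down it reaches from about 0.35 to 1 m from the base axis. Payload 7.1 kg.
Tool frame: the origin (TCP) lies between the finger pads; the fingertips stand 22 mm ahead of it and the grasp point (between the pads) lies 3 mm ahead of it; z points along the fingers, y is the line along which they close (so a half turn about z gives the same grasp; the last joint's range is limited). The gripper opens to 85 mm and grips with 20 to 120 N. Pads are 22 mm wide; open, the fingers measure 114 mm over their backs; the gripper's body (76 mm by 85 mm) begins 54 mm behind the grasp point. The pads swing forward as they close: fully open they stand 13 mm farther back than shut.
Start: joints at [1.23, 0.423, 1.63, -0, 1.089, -0.019], TCP at [0.198, 0.593, 0.253] pointing down, gripper open.
Joint ranges: [-3, 3], [-0.9, 2.11], [0.09, 2.58], [-1.31, 4.45], [0.11, 2.69], [-2.54, 2.54]. Speed limits (rad/s): [2.39, 2.39, 3.01, 3.14, 3.14, 3.14].

### API

Orientations are given as a rotation vector (axis times angle).
In Python, from rig import manip gives the robot as it stands. The module is installed in compiled form; this text tells all that it offers. Calls block until the motion is done:
- manip.move_to(position, orientation): joint-space move of the TCP to a pose.
- manip.servo_line(position, orientation=None, rate=0.15): straight line of the TCP; orientation=None keeps the orientation; rate is the mean speed in m/s.
- manip.set_joints(angles): joint-space move.
- manip.command_gripper(opening, f_grip=None): finger opening in m; f_grip is the grip in N (None keeps the last); returns when the fingers have stopped.
- manip.hold(seconds).
- manip.solve_ik(position, orientation): joint angles nearest the present ones, or None.
- manip.camera(name): name is "scene" or "top" or "wrist"; returns a dict with "image" (384x512x3 uint8, red, green, blue), "fx", "fy", "cx", "cy" (pixels), "cam_to_world" (4x4, takes a point from camera to world coordinates); the wrist camera has in their place "mount" (4x4, takes a point from camera to tool coordinates, whose origin is the TCP and whose axes are the flange's). Camera axes: x right, y down, z forward; pixel columns grow to the right and rows downward; lengths in m; the calibration is good to about 2 mm. A picture is of the moment at which its call begins: read the wrist's pose just before it. There is no depth.
A pose or a line that the arm cannot do raises manip.IKError and nothing moves.
- manip.sign_off(): hands the job in; it is judged then, once.
Readings, each from a call of its own:
- manip.get_time(): time.
- manip.get_joint_positions(): joint angles.
- manip.get_joint_vel(): joint speeds.
- manip.get_tau(): joint torques, N m.
- manip.get_position(): TCP position.
- manip.get_ee_rot(): TCP orientation.
- manip.get_contact_force(): force on the tool from outside, world axes, zero at the start.
- manip.get_torque(): the same for the moment, N m.
- manip.get_width(): finger opening in m.
- manip.get_grip_force(): force on a finger pad.
Only numpy, scipy, OpenCV 4.12 (cv2) and the standard library are available. Lean on these libraries where they do the work, as an engineer would, in place of code of your own. Each camera call takes 0.05 s, during which the arm holds its last target. There are 200 camera calls.

## Working session

There is one attempt and no reset: what is moved stays moved. The work goes in short steps, each a Python script; the robot and the scene stay as the last script left them, time stands still between calls to the robot, and variables do not carry over. Pictures are saved under pics/ and viewed, at most 10 in all, crops included, and the job is handed in when it is done.

```bash
mkdir -p pics
cat > h.py <<'E'
import numpy as np, cv2
from scipy.spatial.transform import Rotation as R
from rig import manip as m
def ray(c,u,v,z):
    T=np.array(c["cam_to_world"]); d=T[:3,:3]@np.array([(u-c["cx"])/c["fx"],(v-c["cy"])/c["fy"],1]); o=T[:3,3]
    return o+d*(z-o[2])/d[2]
def proj(c,p):
    T=np.linalg.inv(np.array(c["cam_to_world"])); q=T[:3,:3]@np.array(p)+T[:3,3]
    return np.array([c["fx"]*q[0]/q[2]+c["cx"],c["fy"]*q[1]/q[2]+c["cy"]])
def wcam():
    p=np.array(m.get_position()); r=R.from_rotvec(m.get_ee_rot()).as_matrix(); c=m.camera("wrist")
    T=np.eye(4);T[:3,:3]=r;T[:3,3]=p; c["cam_to_world"]=T@np.array(c["mount"]); return c
def save(c,n,box=None,s=1):
    im=c["image"][:,:,::-1]
    if box: im=im[box[1]:box[3],box[0]:box[2]]
    cv2.imwrite("pics/"+n,cv2.resize(im,None,fx=s,fy=s,interpolation=cv2.INTER_CUBIC))
E
python3 - <<'E'
from h import *
import pickle
print(m.get_time(),m.get_position(),m.get_ee_rot())
cs={}
for n in("top","scene"):
    c=m.camera(n);cs[n]=c;save(c,n+".png",s=1.5);print(n,np.round(c["cam_to_world"],3),c["fx"],c["cx"])
c=wcam();cs["wrist"]=c
pickle.dump(cs,open("cs.pkl","wb"))
print(np.round(c["mount"],3))
E
```

```text
0.0 [0.1974711  0.59243844 0.25255088] [-5.03293007e-01 -3.10074217e+00  2.32450922e-03]
top [[ 0.021 -0.987  0.158  0.355]
 [-0.999 -0.016  0.032 -0.086]
 [-0.03  -0.159 -0.987  0.89 ]
 [ 0.     0.     0.     1.   ]] 370.9400760546052 260.2013011866416
scene [[-0.72  -0.456  0.523  0.046]
 [-0.694  0.463 -0.551  0.39 ]
 [ 0.009 -0.76  -0.65   0.597]
 [ 0.     0.     0.     1.   ]] 452.289392558565 251.0673639308792
[[ 0.001 -0.966 -0.26   0.065]
 [ 1.     0.001 -0.001 -0.   ]
 [ 0.001 -0.26   0.966 -0.121]
 [ 0.     0.     0.     1.   ]]
```

View pics/top.png

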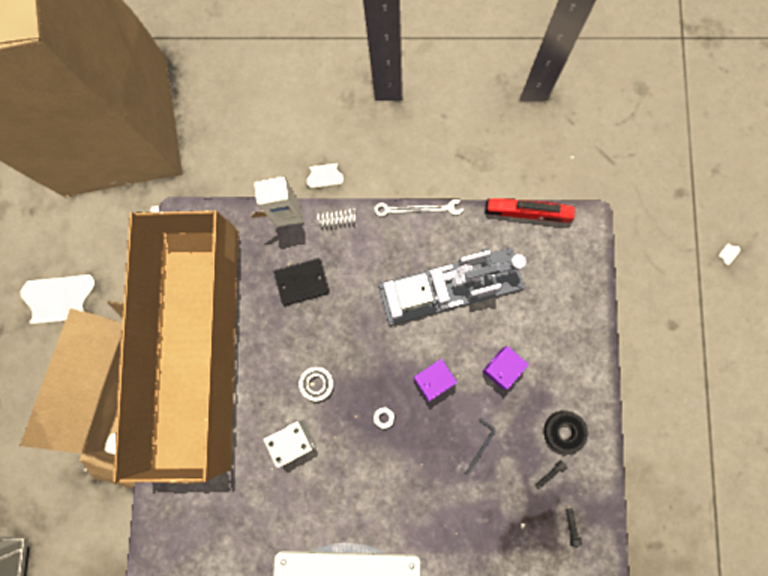

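View pics/scene.png

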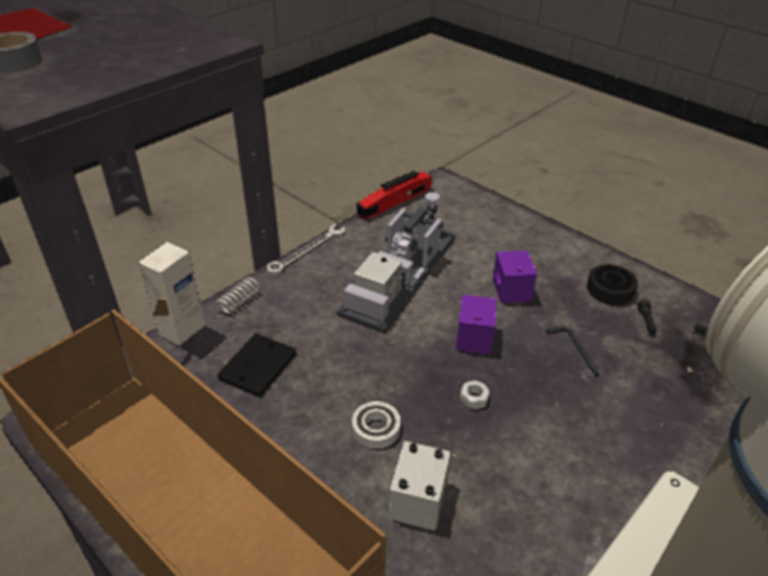

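The top view (shown at 1.5×) has the clamp running from (395,300) to (522,268), with the screw at (518,262). The block in the jaws is at (413,290) and the black plate at (302,282). 

Things that could be taken for the block:
- the grey block in the clamp (413,290), which fits the description
- the purple blocks (436,380) and (506,368)
- the four-hole white block (289,445)

The black ring (566,432) could be confused with the plate, but it is round. Next I'll check a close crop of the clamp and the plate.

Run:
```python
from h import *
import pickle
cs=pickle.load(open("cs.pkl","rb"));c=cs["top"]
save(c,"crop1.png",(175,155,365,225),4.2)
for n,u,v,z in[("fixjawend",390,300,.03),("screw",518,262,.066),("block",410,291,.061),("plate",302,282,.008)]:
    print(n,np.round(ray(c,u/1.5,v/1.5,z),4))
g=cv2.cvtColor(c["image"],cv2.COLOR_RGB2GRAY)
mk=np.zeros_like(g);mk[165:210,178:224]=(g[165:210,178:224]<42)*255
n,l,s,ce=cv2.connectedComponentsWithStats(mk);i=1+np.argmax(s[1:,4]);print(s[i],ce[i])
pts=np.argwhere(l==i)[:,::-1]
W=np.array([ray(c,u,v,.008)[:2] for u,v in pts],np.float32)
r=cv2.minAreaRect(W*1000);print(r)
```

```text
fixjawend [ 0.4902 -0.0574  0.03  ]
screw [ 0.5457 -0.2503  0.066 ]
block [ 0.4996 -0.0884  0.061 ]
plate [0.5209 0.0868 0.008 ]
[216 195   2   1   2] [216.5 195. ]
((504.20135498046875, 49.03614044189453), (2.432807683944702, 0.0), 90.9128189086914)
```

View pics/crop1.png

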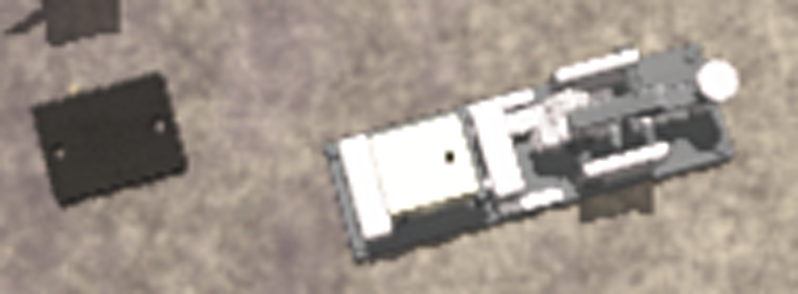

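The crop shows the grey block with a small hole between the fixed jaw and the sliding jaw. The screw is at (717,80). The base-plate corners are (327,147), (358,262) and (733,157), and the black plate's corners are (33,106), (162,72), (187,170) and (63,207).

Run:
```python
from h import *
import pickle
cs=pickle.load(open("cs.pkl","rb"));c=cs["top"]
f=lambda u,v,z: ray(c,175+(u+.5)/4.2-.5,155+(v+.5)/4.2-.5,z)
A,B,C=f(327,147,.01),f(358,262,.01),f(733,157,.01)
print("base",A,B,C,np.linalg.norm(B-A),np.linalg.norm(C-B))
yv=(C-B)/np.linalg.norm(C-B); xv=np.array([yv[1],-yv[0],0])
print("y",yv,"yaw",np.degrees(np.arctan2(xv[1],xv[0])))
O=B-xv*0.035*np.sign(xv@(B-A))+yv*.05
print("O",O,"screw pred",O+yv*.164,"screw meas",f(717,80,.066))
P=[f(*q,.008) for q in[(33,106),(162,72),(187,170),(63,207)]]
print("plate",np.mean(P,0),[np.linalg.norm(P[i]-P[i-1]) for i in range(4)], np.degrees([np.arctan2(*(P[i]-P[i-1])[1::-1]) for i in range(4)]))
b=[f(*q,.061) for q in[(370,140),(465,114),(483,190),(388,217)]]
print("block",np.mean(b,0),[np.linalg.norm(b[i]-b[i-1]) for i in range(4)])
# wrist look over the clamp from above
yaw=np.arctan2(xv[1],xv[0]);
# test tool orientation: z down, choose yaw
for k in np.radians([0,90,180,270]):
    Rm=R.from_euler('z',yaw+k)*R.from_euler('x',np.pi)
    print(np.degrees(k),m.solve_ik([O[0]+yv[0]*.08,O[1]+yv[1]*.08,.3],Rm.as_rotvec()))
```

```text
base [ 0.51843602 -0.03800999  0.01      ] [ 0.45228237 -0.05725337  0.01      ] [ 0.51622418 -0.26989255  0.01      ] 0.0688956713292778 0.22204498825001368
y [ 0.28796783 -0.95764008  0.        ] yaw -163.26366781760856
O [ 0.50019816 -0.0950565   0.01      ] screw pred [ 0.54742489 -0.25210947  0.01      ] screw meas [ 0.54798321 -0.25035686  0.066     ]
plate [0.52189685 0.08739569 0.008     ] [np.float64(0.06260497870540888), np.float64(0.07760020966984615), np.float64(0.060112287923354955), np.float64(0.0744076761252122)] [  19.23921871  -74.03932644 -163.70627325  107.80230622]
block [ 0.49989043 -0.09480298  0.061     ] [np.float64(0.043252482219629795), np.float64(0.05343748873328097), np.float64(0.0427798108435332), np.float64(0.05314623797041113)]
0.0 [-0.33863446  0.26110364  1.75156174  0.          1.12892727 -2.20153489]
90.0 [-3.38634457e-01  2.61103641e-01  1.75156174e+00 -4.44089210e-16
  1.12892727e+00  2.51085410e+00]
180.0 [-3.38634457e-01  2.61103641e-01  1.75156174e+00 -4.44089210e-16
  1.12892727e+00  9.40057768e-01]
270.0 [-0.33863446  0.26110364  1.75156174  0.          1.12892727 -0.63073856]
```

```bash
cat >> h.py <<'E'
yv=np.array([.2868,-.958,0]);yv/=np.linalg.norm(yv);xv=np.array([yv[1],-yv[0],0])
O=np.array([.5001,-.0950,0]); PL=np.array([.5219,.0874,.008])
RV=(R.from_euler('z',np.arctan2(-yv[1],-yv[0]))*R.from_euler('x',np.pi)).as_rotvec()
S=O+yv*.1635
def F(): return float(np.array(m.get_contact_force())[2])
E
python3 - <<'E'
from h import *
m.command_gripper(0.0)
m.move_to([S[0],S[1],.25],RV); print(m.get_time(),m.get_joint_positions())
c=wcam(); import pickle; pickle.dump(c,open("w1.pkl","wb"))
im=c["image"].copy()
for y,z in[(.164,.066),(0,.061),(-.05,.01)]:
    u,v=proj(c,O+yv*y+[0,0,z]); print(y,u,v); cv2.circle(im,(int(u),int(v)),4,(255,0,0),1)
c["image"]=im; save(c,"w1.png",s=1.5)
print(m.get_contact_force(),m.get_width())
m.servo_line([S[0],S[1],.118],RV,rate=.1)
print(m.get_time(),[F() for _ in range(4)],m.get_position()-S,m.get_contact_force())
E
```

```text
4.1167 [-4.49774706e-01  3.93548435e-01  1.68498253e+00  1.17457743e-04
  1.06312670e+00 -7.41768830e-01]
0.164 250.73300684694655 176.54865396639545
0 251.10092995738196 -26.71125118355056
-0.05 251.25614244686813 -69.38105735581186
[-0.26775724 -0.77286926 -0.12228389] -0.00010752977544916185
5.6333 [0.5051653225771192, 0.5051653225771192, 0.5051653225771192, 0.5051653225771192] [ 0.00047369 -0.00019553  0.11871838] [ 0.17876431 -0.21883141  0.50516532]
```

View pics/w1.png

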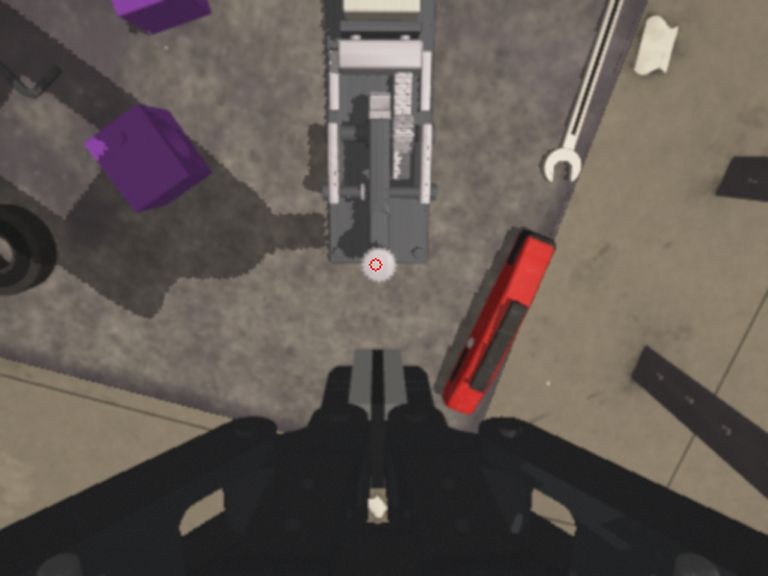

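The wrist view puts the screw at (379,265) against a prediction of (376,265), so they agree to about 1 mm. The fingers are clear of everything, so I'll go down by touch.

Run:
```python
from h import *
b=F(); z=.118; t0=m.get_time(); log=[]
while z>.074:
    z-=.001; m.servo_line([S[0],S[1],z],RV,rate=.02); f=F(); log.append((round(z,4),round(f,2)))
    if f-b>1.2: break
print(t0,m.get_time(),log,m.get_position()[2])
m.hold(.1);print(F(),m.get_position()[2])
```

```text
5.6333 12.1333 [(0.117, 0.11), (0.116, -0.23), (0.115, -0.7), (0.114, -0.26), (0.113, 0.12), (0.112, 0.22), (0.111, -0.8), (0.11, 0.47), (0.109, 0.13), (0.108, 0.62), (0.107, -0.53), (0.106, -0.55), (0.105, 0.34), (0.104, -0.26), (0.103, 0.2), (0.102, -0.39), (0.101, -0.25), (0.1, 0.4), (0.099, -0.19), (0.098, 0.24), (0.097, 0.26), (0.096, 0.44), (0.095, -0.48), (0.094, -0.52), (0.093, -0.01), (0.092, 2.24)] 0.09223545298279338
3.2065457258176586 0.0922102692136804
```

Run:
```python
from h import *
for z in(.091,.090,.089,.0884,.0880):
    m.servo_line([S[0],S[1],z],RV,rate=.02); f=F(); print(z,round(m.get_position()[2],5),round(f,2))
    if f>10.5: break
for i in range(4):
    m.hold(.25); print(round(m.get_time(),2),round(F(),2))
c=wcam(); save(c,"w2.png",s=1.2)
```

```text
0.091 0.09145 5.12
0.09 0.09064 7.4
0.089 0.0897 7.64
0.0884 0.08915 6.83
0.088 0.08865 4.89
13.73 5.86
13.98 5.45
14.23 5.43
14.48 5.0
```

View pics/w2.png

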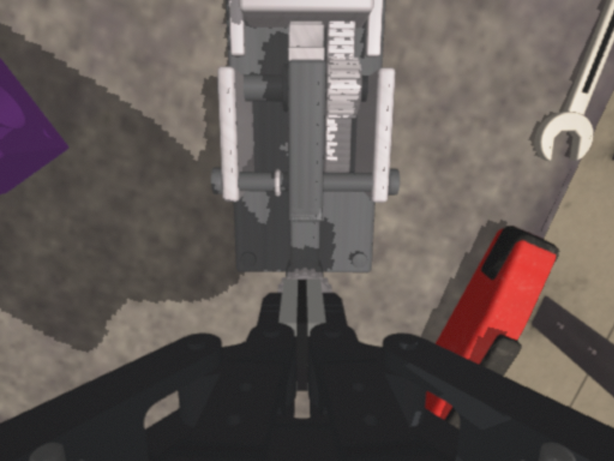

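The wrist view shows the fingers on the screw. The force fell from 7.6 to 5 N, which suggests the wheel is free. The jaw's rear edge is at about row 12. I'll press slightly deeper and watch that edge.

Run:
```python
from h import *
def prof(c):
    g=cv2.cvtColor(c["image"],cv2.COLOR_RGB2GRAY).astype(float)[:60,205:235].mean(1); return g
c=wcam(); print(round(m.get_time(),2),prof(c)[:40].astype(int).tolist())
m.servo_line([S[0],S[1],.0876],RV,rate=.02); print(F(),m.get_position()[2])
for i in range(5):
    m.hold(.45); c=wcam(); g=prof(c); print(round(m.get_time(),2),round(F(),2),g[:40].astype(int).tolist())
save(c,"w3.png",s=1.2)
t=m.camera("top"); save(t,"t3.png",(175,155,365,225),4.2)
```

```text
14.58 [206, 207, 207, 208, 206, 199, 187, 175, 160, 136, 109, 93, 90, 91, 90, 88, 87, 86, 86, 85, 86, 88, 91, 96, 103, 106, 104, 101, 98, 95, 94, 92, 89, 88, 88, 87, 86, 87, 88, 90]
5.673994120775488 0.08821454167791716
15.33 5.65 [216, 216, 215, 214, 212, 210, 210, 209, 209, 208, 208, 207, 207, 207, 207, 208, 208, 206, 196, 183, 170, 152, 124, 98, 90, 90, 90, 88, 87, 86, 86, 85, 86, 86, 86, 86, 87, 87, 88, 90]
15.83 5.38 [215, 215, 215, 215, 215, 216, 217, 217, 217, 216, 216, 215, 213, 212, 210, 209, 209, 209, 208, 208, 207, 207, 208, 208, 208, 207, 199, 187, 174, 156, 128, 101, 91, 90, 89, 87, 86, 86, 87, 88]
16.33 5.01 [182, 194, 206, 212, 213, 214, 215, 215, 215, 215, 216, 216, 216, 217, 217, 217, 216, 216, 214, 213, 211, 210, 209, 209, 209, 208, 208, 207, 207, 208, 208, 208, 204, 192, 179, 164, 140, 112, 94, 90]
16.83 5.52 [181, 194, 206, 212, 213, 214, 215, 215, 215, 215, 216, 216, 217, 217, 217, 217, 216, 216, 214, 213, 211, 210, 209, 209, 209, 208, 208, 207, 207, 208, 208, 208, 204, 192, 179, 164, 140, 112, 94, 90]
17.33 5.75 [181, 194, 206, 212, 213, 214, 215, 215, 215, 215, 216, 216, 217, 217, 217, 217, 216, 216, 214, 212, 211, 210, 209, 209, 209, 208, 208, 208, 207, 208, 208, 208, 204, 192, 179, 164, 140, 112, 94, 91]
```

View pics/w3.png

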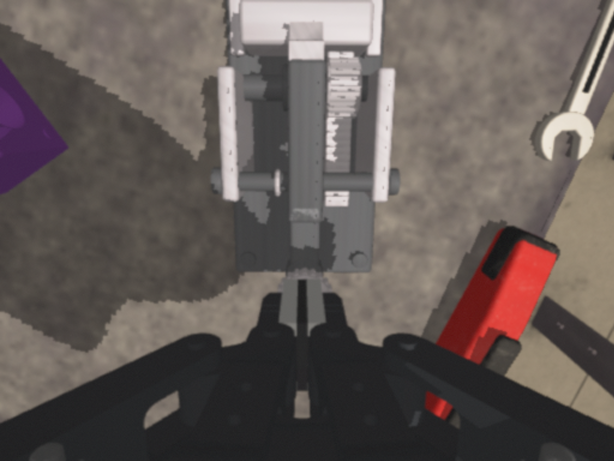

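The jaw stopped at 16.3 s with the pawl still held down. Its rear edge is now at row 37. I'll check that this matches 22 mm of travel before letting go.

Run:
```python
from h import *
c=wcam()
for y in(.051,.071,.073): print(y,proj(c,O+yv*y+[0,0,.041]),proj(c,O+yv*y+[0,0,.030]))
w=pickle=__import__("pickle").load(open("w1.pkl","rb"));print(w["fx"])
t=m.camera("top")
im=t["image"].copy(); t["image"]=im; save(t,"t3.png",(175,155,365,225),4.2)
f=lambda p:(proj(t,p)-[175,155]+.5)*4.2-.5
print(f(O+yv*.025+[0,0,.061]),f(O+yv*.047+[0,0,.041]),f(O+yv*.073+[0,0,.041]))
```

```text
0.051 [250.80652959 -14.89005761] [250.82323811  -7.27547767]
0.071 [250.76526977  35.17770408] [250.78409965  39.33223887]
0.073 [250.76129732  39.99817261] [250.78032211  43.83069048]
344.2777295915099
[471.4126893  152.32490644] [508.1966821  148.18153371] [553.40363923 135.6137458 ]
```

View pics/t3.png

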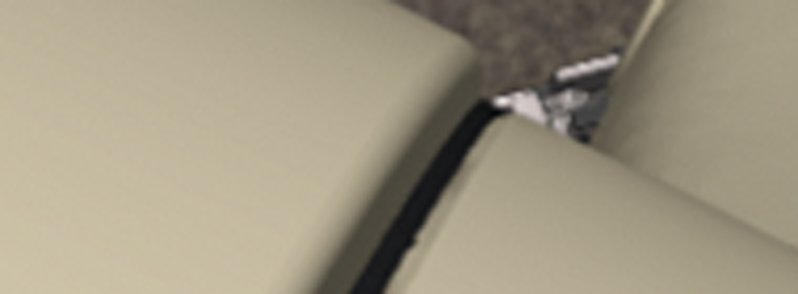

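Row 37 corresponds to y ≈ 72 mm, so the jaw is fully back. The top view is blocked by the arm. I'll release the pawl and go to the block.

Run:
```python
from h import *
m.servo_line([S[0],S[1],.17],RV,rate=.15)
m.command_gripper(.068)
m.servo_line([O[0],O[1],.17],RV,rate=.2)
c=wcam(); print(m.get_time())
im=c["image"].copy()
for x,y in[(-1,-1),(-1,1),(1,1),(1,-1)]:
    u,v=proj(c,O+xv*x*.0215+yv*y*.025+[0,0,.061]); print(u*1.5,v*1.5); cv2.circle(im,(int(round(u)),int(round(v))),3,(255,0,0),1)
c["image"]=im; save(c,"w4.png",s=1.5)
```

```text
19.85
423.5360573859907 241.96419911199706
420.9356584391635 346.12673586930276
330.4096552268936 346.04925637984064
327.9218168087571 241.86302630407465
```

View pics/w4.png

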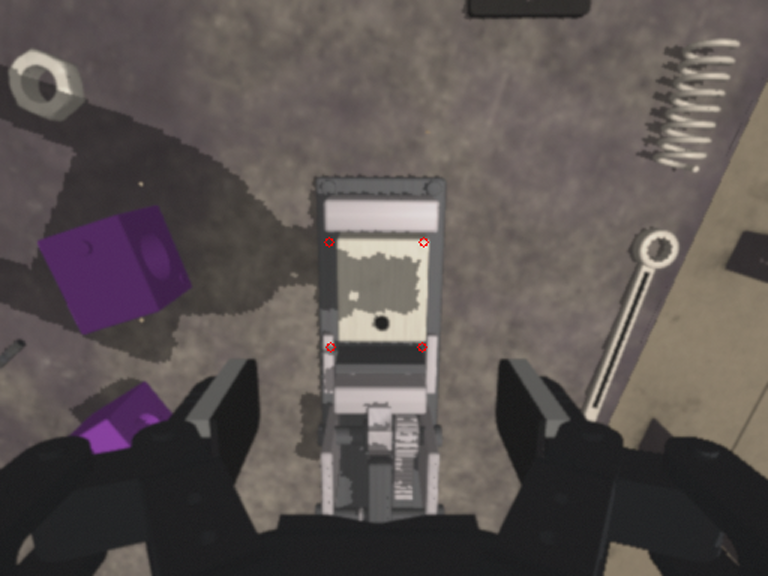

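Relative to the red predictions, the block's top corners are at (338,237), (428,237), (428,341) and (336,341). That is about 2.5 mm toward −x and 2 mm toward −y. The sliding jaw's gap is open. I'll apply part of that offset, since camera calibration is only good to 2 mm, and grip.

Run:
```python
from h import *
G=O-xv*.0022-yv*.0015
m.servo_line([G[0],G[1],.09],RV,rate=.2); b=F()
m.servo_line([G[0],G[1],.045],RV,rate=.06); print(m.get_contact_force(),m.get_position()-G)
m.command_gripper(.03,45); print(m.get_width(),m.get_grip_force(),m.get_contact_force(),m.get_position()-G)
z0=m.get_position()[2]
m.servo_line([G[0],G[1],.06],RV,rate=.05); print(m.get_contact_force(),m.get_width())
m.servo_line([G[0],G[1],.16],RV,rate=.15)
m.servo_line([PL[0],PL[1],.16],RV,rate=.15); print(z0,m.get_time(),m.get_width(),m.get_contact_force())
c=wcam(); im=c["image"].copy()
for x,y in[(-1,-1),(-1,1),(1,1),(1,-1)]:
    u,v=proj(c,PL+xv*x*.030+yv*y*.0395); print(u*1.5,v*1.5); cv2.circle(im,(int(round(u)),int(round(v))),3,(255,0,0),1)
    p=np.array(m.get_position())+[0,0,.061-z0]
    u,v=proj(c,p+xv*x*.0215+yv*y*.025); print("  blk",u*1.5,v*1.5);cv2.circle(im,(int(round(u)),int(round(v))),3,(0,255,0),1)
c["image"]=im; save(c,"w5.png",s=1.5)
```

```text
[0.41854635 0.19385752 0.9423378 ] [ 1.50226816e-04 -2.29368469e-05  4.50580023e-02]
0.04153376811922623 46.506664752960205 [0.32244773 0.87592885 4.5327885 ] [ 4.82215428e-04 -5.34736431e-05  4.55090893e-02]
[ 1.29904304 -0.91703849 -2.4712177 ] 0.0415634246510616
0.04550908927609042 24.275 0.0411436960184436 [-0.05400665 -0.81645783 -2.94195716]
435.0192529933585 200.95469940700957
  blk 475.52422278077285 343.9718406494169
430.82825967599706 342.94879669610555
  blk 465.14798151110347 537.69212210787
324.1002860296415 342.87496419957205
  blk 287.59732092943784 537.5504964792077
320.14781257495434 200.88410307436976
  blk 277.3314140177899 343.83462750125807
```

View pics/w5.png

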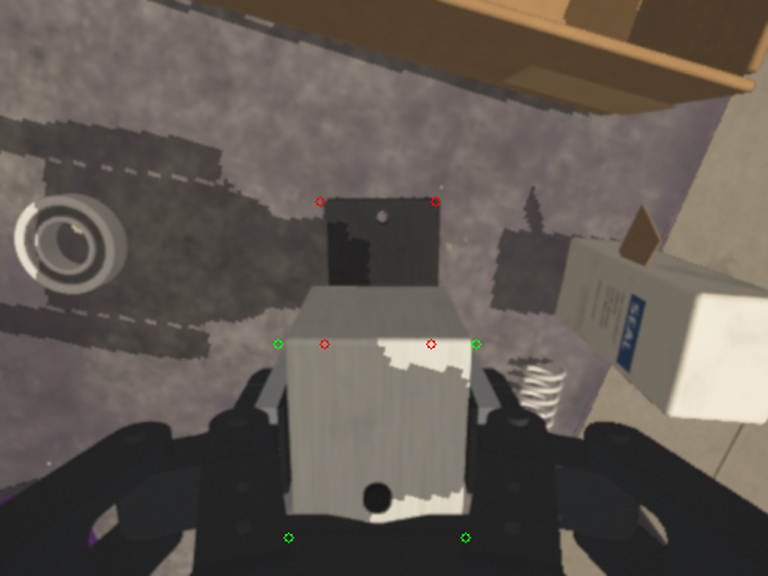

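The block is held level and square to the plate. The plate's far corners are at (325,198) and (440,199) against predictions of (320,201) and (435,201). I'll shift about 1.7 mm toward the clamp's −x and lower by touch.

Run:
```python
from h import *
T=PL-xv*.0017-yv*.0003
m.servo_line([T[0],T[1],.055],RV,rate=.12)
m.servo_line([T[0],T[1],.046],RV,rate=.04); m.hold(.1); b=F(); z=.046
while z>.0405:
    z-=.0005; m.servo_line([T[0],T[1],z],RV,rate=.02); f=F(); print(round(z,4),round(f-b,2))
    if f-b>3.5: break
print(m.get_position()-T,m.get_time())
m.command_gripper(.068); print(m.get_width(),m.get_contact_force())
p=m.get_position()
m.servo_line([p[0],p[1],.15],RV,rate=.12)
m.servo_line([p[0]-yv[0]*0+.0,p[1],.22],RV,rate=.2); print(m.get_time())
c=wcam(); im=c["image"].copy()
for x,y in[(-1,-1),(-1,1),(1,1),(1,-1)]:
    u,v=proj(c,PL+xv*x*.030+yv*y*.0395); cv2.circle(im,(int(round(u)),int(round(v))),2,(255,0,0),1)
    u,v=proj(c,PL+xv*x*.0215+yv*y*.025+[0,0,.051]); cv2.circle(im,(int(round(u)),int(round(v))),2,(0,255,0),1)
c["image"]=im; save(c,"w6.png",s=1.5)
```

```text
0.0455 -0.77
0.045 -0.57
0.0445 -1.05
0.044 -0.43
0.0435 0.38
0.043 9.0
[6.18465443e-05 1.43080311e-05 3.55024169e-02] 27.325
0.06793267958370164 [-0.69880272 -0.14251227 -0.22130914]
29.2417
```

View pics/w6.png

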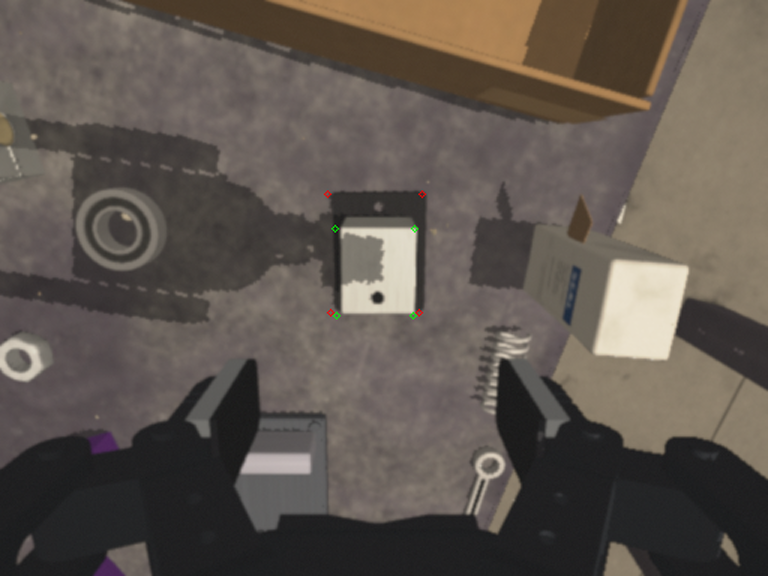

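The block stands upright on the plate. Side margins are about 11 px each, and it sits within about 2 mm of the middle along the plate's length. The bystanders are untouched and the gripper is clear, so I'll hand it in.

```bash
python3 -c "
from rig import manip as m
print(m.sign_off(),m.get_time())"
```

```text
the job is handed in; nothing more can be done
the job is handed in; nothing more can be done
```

The job is handed in at about 29 s. I held the pawl screw down (highest reading about 7.6 N) until the jaw had run fully back, then stood the block upright within about 2 mm of the middle of the black plate, moving nothing else.

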